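Pin the clamshell filter holder shut

ROBOT

A 7-joint arm with a two-finger parallel gripper is mounted at the origin on the work surface. World frame = base frame: x ahead of the robot, y to its left, z up, the work surface at z = 0. Lengths are in m, angles in degrees, forces in N, time in s.
With the tool pointing down it reaches from about 0.425 to 0.875 m from the base axis. Payload 4.7 kg.
Tool frame: the origin (TCP) lies at the very end of the fingers, on their centre line; the grasp point (between the pads) lies env.grip_point_offset behind it (env.grip_point_offset is the distance from the TCP to the grasp point, in m); z points along the fingers, y is the direction in which the jaws open and shut (so a half turn about z gives the same grasp; the last joint's range is limited). The gripper opens to 87 mm and grips with 3 to 60 N. Pads are 19 mm wide; open, the fingers measure 117 mm over their backs; the gripper's body (75 mm by 190 mm) begins 51 mm behind the grasp point.
Start: joints at [-71.557, 18.392, -4.016, 83.108, 1.295, 78.541, -3.26], TCP at [0.197, 0.619, 0.223] pointing down, gripper open.
Joint ranges: [-163.93, 163.93], [-17.29, 119.83], [-79.2, 71.16], [3.27, 140.29], [-89.18, 269.18], [5.43, 117.66], [-154.24, 154.24]. Speed limits (degrees/s): [147.25, 147.25, 180, 180, 180, 180, 180].

INTERFACE

Orientations are given as [roll, pitch, yaw] about the fixed x, y, z axes, in that order (R = Rz(yaw) Ry(pitch) Rx(roll)).
In Python, from cell import env gives the robot as it stands.
- The arm moves only by the tool send_rows, never from a script. Its argument "plan" is a list of rows, each a list of 7 numbers: the finger opening in mm, from 0 to 87, then the shift along the tool's x, y, z in mm, then the turn, a rotation vector about the tool's x, y, z in rad. A call has 1 to 12 rows; each row shifts and turns the commanded pose from where the row before left it, along the tool's axes as they then stand; what a row does not reach is not made up. A row lasts 1/10 s, in which the tool goes at most 50 mm and 8.59 degrees, less where a joint would pass 70% of its speed; a pose out of reach is approached as far as the arm can. A call is refused whole if a number of a shift passes 50 or a number of a turn 0.15, either way. A call with a gripper value outside its range is refused whole. The fingers move at their own pace and stop on an object; "grip_force" is the grip in N (left out, the last holds). Time passes only in rows, so rows that do not move let the fingers close. It gives the time, the measured TCP pose, the force and the opening at its end, in the units of the state.
- env.get_obs(): the state, without advancing time (a new reading comes with each control period).
- env.read_camera(name): name is "side" or "top" or "wrist"; returns the picture (400x640x3 uint8, red, green, blue); there is no depth.
- env.get_calibration(name): a dict with "fx", "fy", "cx", "cy" (pixels), "extrinsics" (4x4, takes a point from camera to world coordinates). Camera axes: x right, y down, z forward; pixel columns grow to the right and rows downward; lengths in m; the calibration is good to about 2 mm. A picture is of the moment at which its call begins: read the wrist's pose just before it. get_calibration takes no time and is no camera call; for the wrist camera it gives the pose at the moment of the call.
- env.sign_off(): hands the job in, once; it reports no verdict.
Trained networks look in the newest picture that a camera, given by its name, has taken for a name from the list of things; names that differ only in an ending like _2 or _b are one class to them, and where a whole thing is asked for, a point or a joint stands for the part that bears it (a point fixed in the world has none). Each returns a list of dicts, best first, with "confidence" (0 to 1); they miss things now and then, are a little off and sometimes report something else, mostly with a low value. They report only what shows in the picture. A call takes as long as a camera call. They do not tell look-alikes from the thing itself.
- env.regions_of(camera, query): "region" (400x640 bool, what is visible of it) and "rect" ([left, top, right, bottom] in pixels, round what is visible of it).
The state is a dict: "time_s": time; "qpos": joint angles; "joint_velocities": joint speeds; "effort": joint torques, N m; "tool_pos": TCP position; "tool_rot": TCP orientation; "force": force on the tool from outside, world axes, zero at the start; "wrist_torque": the same for the moment, N m; "grip_width": finger opening in m.
Only numpy, scipy, OpenCV 4.12 (cv2) and the standard library are available. Lean on these libraries where they do the work, as an engineer would, in place of code of your own. Each camera call takes 0.05 s, during which the arm holds its last target. There are 200 camera calls.

TASK

Swing the open lid of the hinged filter holder down onto its seal, then take the locking pin out of its parking block and push it down through the lid's hole and the base's hole until its collar squeezes the lid fully shut. Do not let go at the end: the rubber seal lifts the lid again, so finish with the gripper still on the pin, pressing it firmly down so that the lid stays shut. Leave the bottle, the dish and the pipe fitting where they are.

Things in the scene. Friction and masses are not known exactly. Their poses are not given: they have to be found in the camera images.
- holder: Filter holder, fixed: a 130 x 130 mm dark foot plate 10 mm thick, on it a white round drum of 110 mm diameter, top (parting plane) 50 mm above the bench. Origin: underside centre. z up, +y towards the hinge, -y towards the steel tab with the pin hole. A steel outlet stub ends 72 mm out along +x, 9 to 33 mm above the bench.
- hinge (a point): The middle of the lid's hinge axis, 65 mm from the holder's origin along its +y, 50 mm above the bench. The axis runs along the holder's x.
- holder_hole (a point): Centre of the upper mouth of the pin hole in the base's tab: 75 mm from the holder's origin along its -y, 50 mm above the bench. The hole, 14.5 mm in diameter, goes right through the tab, which is 44 mm wide, 50 mm long and 20 mm thick, with 30 mm of free space below.
- lid (a joint): Lid angle (rad): 0 = lying on the seal, 1.6 = fully open; starts at 0.9 to 1.4, free end up. White disc, 110 mm diameter, 14 mm thick, 450 g, centred 65 mm from the hinge axis, with a steel tab reaching 165 mm from the axis, which lies in the lid's underside. The stiff hinge keeps the lid where it is left; moving it takes up to 7 N at the disc's far rim. True opening is 0.045 more, see lid_hole.
- lid_hole (a point): Centre of the upper mouth of the 15.5 mm pin hole in the lid's 14 mm thick tab, 140 mm from the hinge axis. The springy rubber seal holds the lid ajar: at joint value 0 this point is 70 mm above the bench. Fully shut it is at 64 mm, straight over the base's hole; squeezing those 6 mm out takes 6 to 9 N down at the hole, springs back when let go, and does not show in the joint value.
- pin: The locking pin, loose, metal, 110 g, standing upright in its block. Origin: the tip, z up along the pin. Shank 12 mm diameter, 45 mm long, the lowest 10 mm tapering to 4 mm diameter; above it a collar of 26 mm diameter, 5 mm thick (45 to 50 mm above the tip); above that a plain round knob of 20 mm diameter, 45 mm tall (50 to 95 mm above the tip).
- pin_collar (a point): Centre of the underside of the pin's collar, 45 mm above the tip.
- block: White plastic parking block fixed to the bench, 60 x 60 x 50 mm, with a 15 mm upright hole in its centre; the pin's collar rests on its top, the tip 5 mm above the bench. Origin: underside centre.
- bottle: Bystander: white plastic bottle, 60 mm diameter, 130 mm tall. Origin: underside centre.
- dish: Bystander: shallow glass dish, 90 mm diameter, 16 mm tall. Origin: underside centre.
- fitting: Bystander: white pipe tee with three steel flanges of 90 mm diameter, 132 mm long, 90 mm tall. Origin: on the bench under its centre.
Not all that is in view belongs to the job. Leave any brown or green look-alike of the holder alone.

How it is judged:
By the outcome, as a careful person would: the job done as asked, in the order asked, and still so for the second after the job is handed in, while the arm keeps its last pose, push and grip.
It also fails if it takes over 54 s, if anything falls off the work surface, if the arm or the gripper's body presses on something with over 40 N, if the wrist force passes 120 N, or if a joint passes its speed limit or range.

## Working session

There is one attempt and no reset: what is moved stays moved. The work goes in short steps, Python scripts to look and compute and a tool call to move; the robot and the scene stay as the last step left them, time stands still between calls to the robot, and variables do not carry over. Pictures are saved under pics/ and viewed, about 8 in all and at most 12, crops included, and the job is handed in when it is done.

Besides the shell and the picture viewer there is one more tool, called after ">>>" as name(argument=value, ...), one argument or row to a line, values as JSON. send_rows: Moves the arm, as the interface text tells. Its arguments: {"type":"object","properties":{"plan":{"type":"array"},"grip_force":{"type":"number"}},"required":["plan"]}

```bash
ls; mkdir -p pics
cat > h.py <<'E'
import numpy as np, cv2
from cell import env
from scipy.spatial.transform import Rotation as R
def ray(cam,u,v,z,c=None):
    c=c or env.get_calibration(cam); T=np.array(c["extrinsics"])
    d=T[:3,:3]@np.array([(u-c["cx"])/c["fx"],(v-c["cy"])/c["fy"],1]); o=T[:3,3]
    return o+d*(z-o[2])/d[2]
def proj(cam,p,c=None):
    c=c or env.get_calibration(cam); T=np.array(c["extrinsics"])
    q=T[:3,:3].T@(np.array(p)-T[:3,3]); return np.array([c["fx"]*q[0]/q[2]+c["cx"],c["fy"]*q[1]/q[2]+c["cy"]])
def snap(cam,name):
    im=env.read_camera(cam); cv2.imwrite(f"pics/{name}.png",im[:,:,::-1]); return im
E
python3 - <<'E'
from h import *
o=env.get_obs(); print(o["time_s"],o["tool_pos"],o["tool_rot"],o["grip_width"],env.grip_point_offset)
for c in ["top","side"]:
    snap(c,c+"0")
    k=env.get_calibration(c); print(c,k["fx"],np.round(k["extrinsics"],3).tolist())
    for q in ["holder","lid","pin","block","bottle","dish","fitting"]:
        for r in env.regions_of(c,q)[:3]:
            m=r["region"]; v,u=np.nonzero(m); print(q,round(r["confidence"],2),[int(x) for x in r["rect"]],int(u.mean()),int(v.mean()))
E
```

```text
pics
0.0 [0.19682875 0.61891406 0.22144935] [-1.79891952e+02  6.82396131e-03  1.62365022e+02] 0.0869095371652133 0.0187
top 385.7395741062569 [[0.016, -0.984, 0.178, 0.368], [-1.0, -0.012, 0.023, 0.086], [-0.021, -0.178, -0.984, 1.056], [0.0, 0.0, 0.0, 1.0]]
holder 0.98 [241, 261, 308, 324] 277 294
holder 0.68 [377, 208, 451, 270] 412 239
lid 0.66 [384, 217, 451, 266] 415 238
lid 0.65 [249, 272, 311, 326] 276 297
lid 0.56 [288, 179, 314, 217] 299 197
pin 0.43 [480, 215, 496, 228] 488 221
block 0.82 [464, 210, 500, 238] 480 223
block 0.37 [481, 213, 495, 227] 488 221
dish 0.97 [388, 124, 416, 158] 403 140
fitting 0.85 [156, 216, 218, 273] 184 245
side 363.6257702575125 [[0.941, -0.246, 0.231, 0.328], [-0.337, -0.719, 0.608, -0.451], [0.017, -0.65, -0.76, 0.769], [0.0, 0.0, 0.0, 1.0]]
holder 0.96 [281, 262, 351, 347] 317 304
holder 0.81 [283, 147, 337, 242] 311 199
holder 0.66 [189, 169, 254, 233] 221 202
lid 0.68 [295, 265, 340, 342] 316 301
lid 0.64 [192, 171, 239, 226] 215 197
pin 0.51 [366, 366, 383, 390] 374 377
block 0.84 [358, 364, 390, 400] 371 382
bottle 0.76 [355, 124, 376, 166] 365 148
dish 0.92 [406, 241, 444, 278] 423 262
dish 0.58 [281, 146, 339, 243] 311 199
fitting 0.91 [223, 112, 270, 148] 245 131
fitting 0.45 [368, 361, 386, 390] 374 376
```

View pics/top0.png

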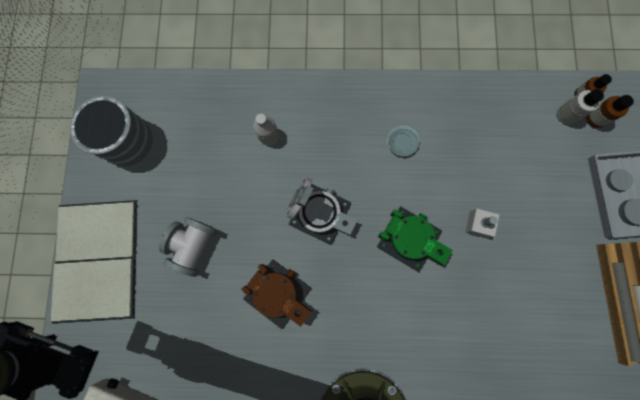

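View pics/side0.png

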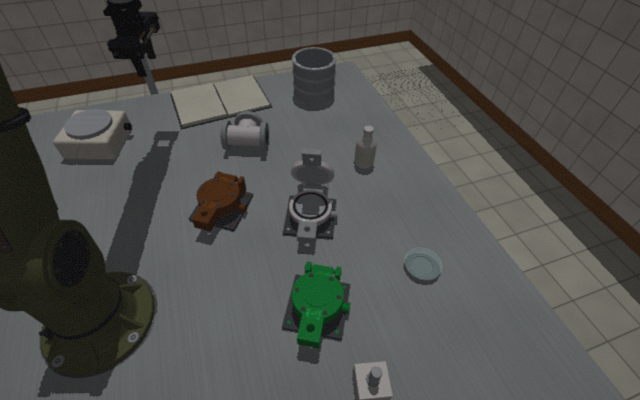

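The real holder is the white one with its lid up, at top (320,212) and side (311,212). The look-alikes are brown at top (277,294) and green at top (413,238). The pin stands in the white block at top (488,221) and side (374,377). Next is a close crop of both.

Run:
```python
from h import *
t=cv2.imread("pics/top0.png"); s=cv2.imread("pics/side0.png")
f=lambda im,x,y,w,h: cv2.resize(im[y:y+h,x:x+w],(400,300),interpolation=cv2.INTER_CUBIC)
a=np.vstack([np.hstack([f(t,280,170,88,66),f(s,270,140,80,120)[:, :]]),np.hstack([f(t,460,195,56,42),f(s,340,355,60,45)])])
cv2.imwrite("pics/crop0.png",a)
```

```text
(no output)
```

View pics/crop0.png

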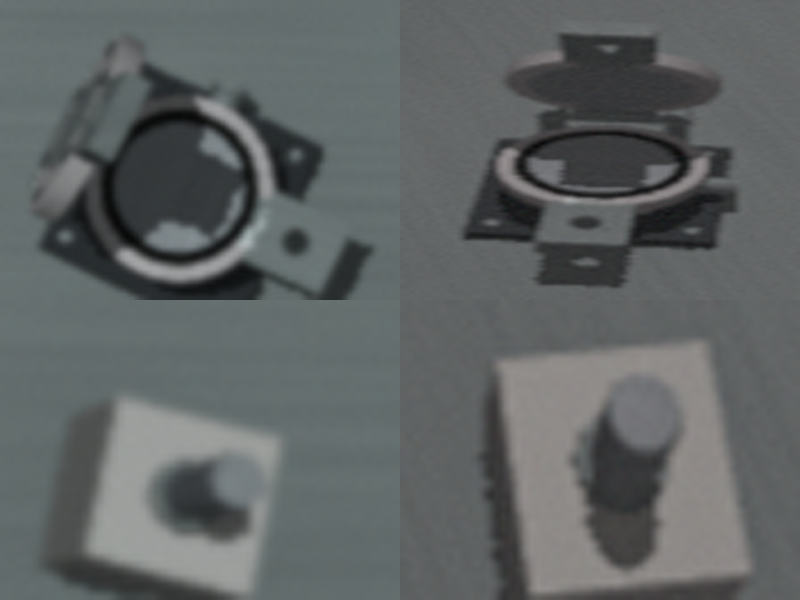

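The crop confirms it: white holder, base hole at top (344.9,223.0) and side (307.2,228.8), open lid with its hole at side (311,159), and the knob top at top (493.3,220.2) and side (376.8,371.5).

Run:
```python
from h import *
P={}
for n,z,a,b in [("hole",.05,(344.9,223.0),(307.2,228.8)),("drum",.052,(319.8,210.3),(310.6,206)),("knob",.1,(493.3,220.2),(376.75,371.5))]:
    A=ray("top",*a,z);B=ray("side",*b,z);P[n]=(A+B)/2;print(n,A.round(4),B.round(4))
print("block",ray("top",485.8,222.2,.05).round(4))
d=(P["drum"]-P["hole"])[:2];print("dist",np.linalg.norm(d),"yaw of +y",np.degrees(np.arctan2(d[1],d[0])))
y=np.r_[d/np.linalg.norm(d),0]; hinge=np.r_[P["hole"][:2]+140*y[:2]/1000,.05];print("hinge",hinge)
for a in np.arange(.8,1.6,.1):
    q=hinge-y*.14*np.cos(a)+np.array([0,0,.14*np.sin(a)]);print(round(a,2),proj("side",q).round(1),q.round(3))
```

```text
hole [0.4851 0.0506 0.05  ] [0.4866 0.0495 0.05  ]
drum [0.5175 0.1169 0.052 ] [0.5171 0.1137 0.052 ]
knob [ 0.4912 -0.3138  0.1   ] [ 0.4931 -0.3141  0.1   ]
block [ 0.4922 -0.3151  0.05  ]
dist 0.07243354480043411 yaw of +y 64.23383204967007
hinge [0.54669665 0.17614875 0.05      ]
0.8 [308.8 188.1] [0.504 0.088 0.15 ]
0.9 [309.3 182.1] [0.509 0.098 0.16 ]
1.0 [309.9 176.1] [0.514 0.108 0.168]
1.1 [310.5 170.3] [0.519 0.119 0.175]
1.2 [311.2 164.7] [0.525 0.13  0.18 ]
1.3 [311.9 159.4] [0.53  0.142 0.185]
1.4 [312.6 154.5] [0.536 0.155 0.188]
1.5 [313.3 150. ] [0.542 0.167 0.19 ]
```

```bash
cat >> h.py <<'E'
H=np.array([.5467,.1761]); U=np.array([.4347,.9006])
def S(s,z): return np.r_[H-U*s,z]
def tod(p,frm=None,yaw=None):
    o=env.get_obs(); y=np.radians(o["tool_rot"][2] if yaw is None else yaw)
    M=R.from_euler("xyz",[np.pi,0,y]).as_matrix()
    return (M.T@(np.array(p)-(o["tool_pos"] if frm is None else np.array(frm)))*1000).round(1)
E
python3 - <<'E'
from h import *
print(tod(S(-.04,.23),yaw=162.365)); print(162.365-154.23)
r=.125;pr=S(-.04,.165)
for t in np.arange(1.35,-.01,-.15):
    p=S(r*np.cos(t)-.014*np.sin(t)-.015,.05+r*np.sin(t)+.014*np.cos(t)); print(round(t,2),p.round(4),tod(p,pr,154.23)); pr=p
E
```

```text
[-473.3 -277.    -7.4]
8.13500000000002
1.35 [0.5473 0.1773 0.175 ] [ -0.  -38.7 -10. ]
1.2 [0.5392 0.1606 0.1716] [ -0.  -18.5   3.5]
1.05 [0.5315 0.1445 0.1654] [ -0.  -17.8   6.2]
0.9 [0.5242 0.1295 0.1566] [ -0.  -16.7   8.8]
0.75 [0.5176 0.1158 0.1454] [ -0.  -15.2  11.2]
0.6 [0.5118 0.1038 0.1321] [ -0.  -13.3  13.3]
0.45 [0.5069 0.0937 0.117 ] [ -0.  -11.2  15.2]
0.3 [0.5031 0.0858 0.1003] [-0.  -8.8 16.7]
0.15 [0.5004 0.0802 0.0825] [-0.  -6.2 17.8]
0.0 [0.4989 0.077  0.064 ] [-0.  -3.5 18.5]
```

>>> send_rows(
  plan=[
    [0, -39.4, -23.1, -0.6, 0, 0, 0],
    [0, -39.4, -23.1, -0.6, 0, 0, 0],
    [0, -39.4, -23.1, -0.6, 0, 0, 0],
    [0, -39.4, -23.1, -0.6, 0, 0, 0],
    [0, -39.4, -23.1, -0.6, 0, 0, 0],
    [0, -39.4, -23.1, -0.6, 0, 0, 0],
    [0, -39.4, -23.1, -0.6, 0, 0, 0],
    [0, -39.4, -23.1, -0.6, 0, 0, 0],
    [0, -39.4, -23.1, -0.6, 0, 0, 0],
    [0, -39.4, -23.1, -0.6, 0, 0, 0],
    [0, -39.4, -23.1, -0.6, 0, 0, 0],
    [0, -39.4, -23.1, -0.6, 0, 0, 0],
  ],
  grip_force=20,
)

```text
time_s: 2.0
tool_pos: [0.5646, 0.2107, 0.2302]
tool_rot: [180.0, 0.0, 162.4]
force: [0.7, 1.3, -0.9]
grip_width: 0.0027
```

>>> send_rows(
  plan=[
    [0, 0, 0, 0, 0, 0, 0.142],
    [0, 0, 0, 0, 0, 0, 0],
    [0, 0, 0, 0, 0, 0, 0],
  ],
)

```text
time_s: 2.3
tool_pos: [0.5629, 0.2133, 0.2297]
tool_rot: [180.0, -0.0, 154.5]
force: [-0.3, -0.2, -0.3]
grip_width: 0.0004
```

Run:
```python
from h import *
o=env.get_obs(); print(o["tool_pos"],o["tool_rot"],o["force"],o["grip_width"],o["qpos"])
print(tod(S(-.04,.165)))
s=snap("side","s1")
f=lambda im,x,y,w,h: cv2.resize(im[y:y+h,x:x+w,::-1],(600,600),interpolation=cv2.INTER_CUBIC)
cv2.imwrite("pics/c1.png",f(s,250,90,150,150))
```

```text
[0.56292321 0.21325214 0.22966423] [ 1.79975347e+02 -4.68658019e-02  1.54490175e+02] [-0.31357427 -0.24536995 -0.31971094] 0.00043399644040048786 [-37.84164481  12.39642289  17.14039334  90.39516479  -3.76372879
  77.78299019  44.21042855]
[-1.5 -0.5 64.7]
```

View pics/c1.png

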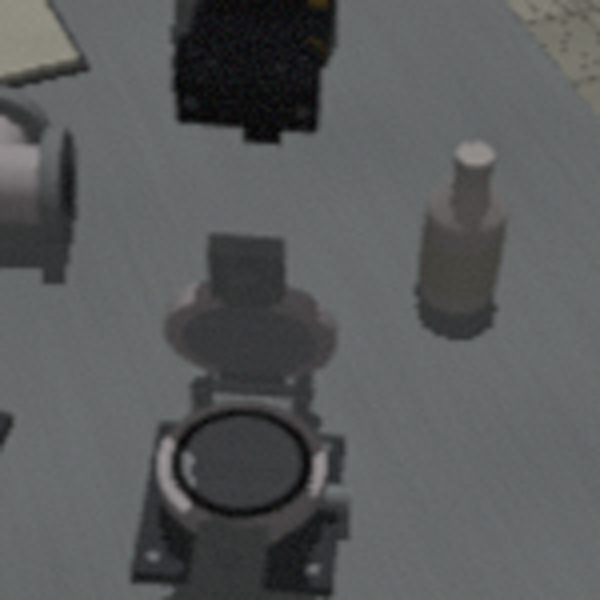

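The fingertips (crop (265,135)) are behind the tilted lid, whose tab is at (248,265). Going down, then pushing along the arc.

>>> send_rows(
  plan=[
    [0, 0, 0, 22, 0, 0, 0],
    [0, 0, 0, 22, 0, 0, 0],
    [0, 0, 0, 20, 0, 0, 0],
    [0, 0, -13, 0, 0, 0, 0],
    [0, 0, -13, -3, 0, 0, 0],
    [0, 0, -13, -6, 0, 0, 0],
    [0, 0, -9, 1, 0, 0, 0],
    [0, 0, -9.5, 2.5, 0, 0, 0],
    [0, 0, -9, 3, 0, 0, 0],
    [0, 0, -9, 3.2, 0, 0, 0],
  ],
)

```text
time_s: 3.35
tool_pos: [0.531, 0.1439, 0.1656]
tool_rot: [179.9, 0.1, 154.3]
force: [1.4, 1.3, 2.9]
grip_width: 0.0006
```

>>> send_rows(
  plan=[
    [0, 0, -8.5, 4.2, 0, 0, 0],
    [0, 0, -8.2, 4.6, 0, 0, 0],
    [0, 0, -7.6, 5.4, 0, 0, 0],
    [0, 0, -7.6, 5.8, 0, 0, 0],
    [0, 0, -6.7, 6.5, 0, 0, 0],
    [0, 0, -6.6, 6.8, 0, 0, 0],
    [0, 0, -5.7, 7.5, 0, 0, 0],
    [0, 0, -5.5, 7.7, 0, 0, 0],
  ],
)

```text
time_s: 4.15
tool_pos: [0.5058, 0.0927, 0.1157]
tool_rot: [-180.0, -0.0, 154.2]
force: [0.7, 0.3, 1.1]
grip_width: 0.0006
```

>>> send_rows(
  plan=[
    [0, 0, -4.5, 8.3, 0, 0, 0],
    [0, 0, -4.3, 8.4, 0, 0, 0],
    [0, 0, -3.2, 8.8, 0, 0, 0],
    [0, 0, -3, 9, 0, 0, 0],
    [0, 0, -2, 6, 0, 0, 0],
    [0, 0, 0, 0, 0, 0, 0],
  ],
)

```text
time_s: 4.75
tool_pos: [0.4978, 0.0776, 0.0748]
tool_rot: [-179.9, -0.1, 154.2]
force: [-0.3, 0.6, -0.5]
grip_width: 0.0007
```

>>> send_rows(
  plan=[
    [0, 0, -1, 3, 0, 0, 0],
    [0, 0, 0, 3, 0, 0, 0],
    [0, 0, 0, 2, 0, 0, 0],
    [0, 0, 0, 0, 0, 0, 0],
  ],
)

```text
time_s: 5.15
tool_pos: [0.4986, 0.0769, 0.0682]
tool_rot: [-180.0, 0.0, 154.2]
force: [0.4, -0.7, 2.5]
grip_width: 0.0001
```

Run:
```python
from h import *
s=snap("side","s2"); w=snap("wrist","w2")
f=lambda im,x,y,w,h: cv2.resize(im[y:y+h,x:x+w,::-1],(400,400),interpolation=cv2.INTER_CUBIC)
cv2.imwrite("pics/c2.png",np.hstack([f(s,250,120,130,130),f(w,120,0,400,400)]))
```

```text
(no output)
```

View pics/c2.png

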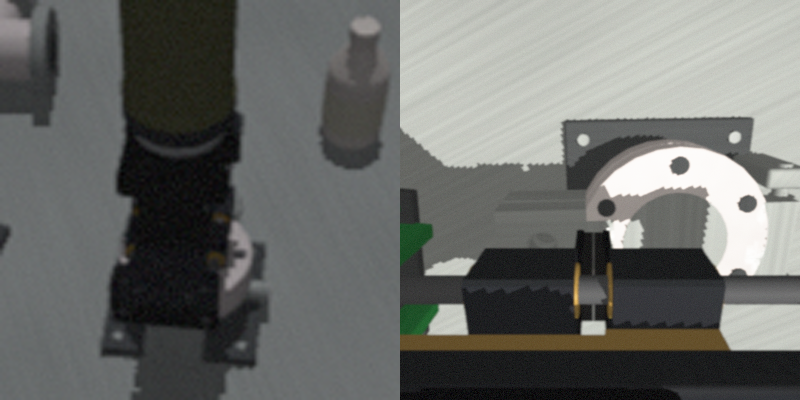

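The lid is down, with the wrist view showing it flat at (680,210) and 2.5 N on the tip. Pressing a little more to make sure the joint reaches 0, then retreating.

>>> send_rows(
  plan=[
    [0, 0, 0, 2, 0, 0, 0],
    [0, 0, 0, 2, 0, 0, 0],
    [0, 0, 0, 0, 0, 0, 0],
    [0, 0, 0, 0, 0, 0, 0],
  ],
)

```text
time_s: 5.65
tool_pos: [0.4989, 0.0763, 0.0653]
tool_rot: [-180.0, 0.0, 154.2]
force: [-3.5, -2.9, 10.0]
grip_width: 0.0004
```

>>> send_rows(
  plan=[
    [0, 0, 0, -20, 0, 0, 0],
    [30, 0, 0, -40, 0, 0, 0],
    [60, 0, 0, -45, 0, 0, 0],
    [60, 0, 0, -45, 0, 0, 0],
    [60, 0, 0, 0, 0, 0, 0],
    [60, 0, 0, 0, 0, 0, 0],
  ],
)

```text
time_s: 6.25
tool_pos: [0.499, 0.0776, 0.2149]
tool_rot: [179.9, 0.1, 154.3]
force: [0.7, 1.0, -0.5]
grip_width: 0.0323
```

Run:
```python
from h import *
o=env.get_obs();print(o["tool_pos"],o["tool_rot"])
k=[.492,-.314,.18]; print(tod(k))
w=snap("wrist","w3");s=snap("side","s3")
f=lambda im,x,y,w,h: cv2.resize(im[y:y+h,x:x+w,::-1],(400,400),interpolation=cv2.INTER_CUBIC)
cv2.imwrite("pics/c3.png",np.hstack([f(s,250,130,120,120),f(w,120,0,400,400)]))
c=env.get_calibration("wrist")
for p in [S(.14,.07),S(.14,.05)]: print(proj("wrist",p,c),proj("side",p))
```

```text
[0.49898665 0.07757583 0.21489988] [1.79867368e+02 8.85696199e-02 1.54250003e+02]
[-163.8 -355.7   34.9]
[284.08552123 183.01630836] [306.7648742 223.7832491]
[285.77376797 178.09448646] [306.8538423  228.71791063]
```

View pics/c3.png

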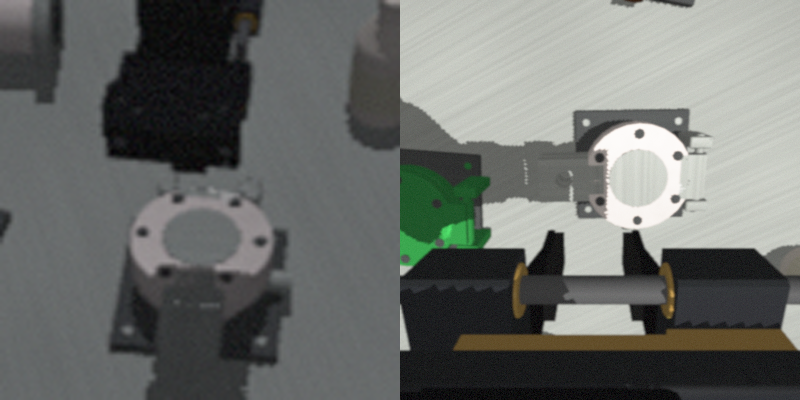

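The lid lies flat. Its hole is at wrist pixel (285,180), against a predicted (284,183). I'll refine this from the saved picture.

Run:
```python
from h import *
w=cv2.imread("pics/w3.png",0); a=w[166:196,265:305]; print(a[::2,::2])
c=env.get_calibration("wrist"); print("fx",c["fx"],np.array(c["extrinsics"])[:3,3])
b=cv2.GaussianBlur(a,(3,3),0).astype(float)
m=(b[4:-4,8:-8]).max()*0+np.clip(np.median(b)-8-b,0,None); m[:5]=0;m[-6:]=0;m[:,:8]=0;m[:,-8:]=0
v,u=np.indices(m.shape); U0=265+(u*m).sum()/m.sum(); V0=166+(v*m).sum()/m.sum(); print(U0,V0,np.median(b))
print(ray("wrist",U0,V0,.07,c), S(.14,.07))
```

```text
[[102 106  99 105 106 101 105 103 101 100 100 101 103 102 100 106 105 105
  103 105]
 [101 106  99  97 106 103 102  99 103 100 105 102 105  99 103 107 101 104
  104 102]
 [105 102  98 104 105 104 101 102 100 104 105 107 132 108 103 106 102 102
  106 104]
 [100 102  98 101 105 103 101 100  97  94  96 107 169 157 102 102 106 104
  103 102]
 [102  99 101 101 102 101  99  90 101  98 100  95 134 177 119  98 100 102
  101 100]
 [105 101 103 101 104  97  97  87  90 100 100 100 112 131 108 102 104 104
  101 102]
 [101 103 103 104 100  99  95  90  86  91  89  87  88 111 107 105 105 105
  106 102]
 [101 101 104 104 101  95  87  93  91  90  88  84  90  96 101 102 105 103
  107 103]
 [100 103 104 106 104  96  91  96  96  94  95  99  93  99 106 105 103 105
  107 105]
 [103 106 102 107 102 106  94  87  92  95  97  96 100 117 105 103 101 105
  105 105]
 [100 107 103 106 104 106 104  94  93  95  91  95 128 156 111 104 109 106
  101 107]
 [102 103 103 104 102 104  98 104 101 102 100 100 129 189 138 106  99 102
  100 102]
 [101 103 103 103 103 105 103 107 102 103 104 104 150 197 134 105 106 109
  106 108]
 [103 104 106 103 104 101 106 105 104 106 108 107 133 196 141 104 106 107
  105 106]
 [104 105 105 106 105 104 105 106 106 107 106 103 156 203 140 106 104 106
  107 104]]
fx 317.2651785505093 [0.42475443 0.11215322 0.37509762]
281.75067750677505 179.71815718157183 103.0
[0.48182557 0.04948334 0.07      ] [0.485842 0.050016 0.07    ]
```

>>> send_rows(
  plan=[
    [60, -18.2, -39.5, 2, 0, 0, 0],
    [60, -18.2, -39.5, 2, 0, 0, 0],
    [60, -18.2, -39.5, 2, 0, 0, 0],
    [60, -18.2, -39.5, 2, 0, 0, 0],
    [60, -18.2, -39.5, 2, 0, 0, 0],
    [60, -18.2, -39.5, 2, 0, 0, 0],
    [60, -18.2, -39.5, 2, 0, 0, 0],
    [60, -18.2, -39.5, 2, 0, 0, 0],
    [60, -18.2, -39.5, 2, 0, 0, 0],
    [60, 0, 0, 0, 0, 0, 0],
    [60, 0, 0, 0, 0, 0, 0],
  ],
)

```text
time_s: 7.45
tool_pos: [0.4899, -0.3148, 0.1939]
tool_rot: [-180.0, -0.2, 154.1]
force: [0.3, 0.5, 0.7]
grip_width: 0.0602
```

Run:
```python
from h import *
o=env.get_obs();print(o["tool_pos"],o["tool_rot"],o["qpos"].round(1) if hasattr(o["qpos"],"round") else o["qpos"])
w=snap("wrist","w4"); c=env.get_calibration("wrist")
for q in ["pin","block"]:
    for r in env.regions_of("wrist",q)[:2]: print(q,r["confidence"],r["rect"])
for z in (.1,.05): print(proj("wrist",[.492,-.314,z],c))
print(ray("wrist",*proj("wrist",[.492,-.314,.1],c)+[10,0],.1,c),ray("wrist",*proj("wrist",[.492,-.314,.1],c)+[0,10],.1,c))
u,v=proj("wrist",[.492,-.314,.1],c).astype(int); x=min(max(u-80,0),480);y=min(max(v-60,0),280);print(x,y)
cv2.imwrite("pics/c4.png",cv2.resize(w[y:y+120,x:x+160,::-1],(640,480),interpolation=cv2.INTER_CUBIC))
```

```text
[ 0.48987045 -0.31479222  0.19393662] [-179.95277985   -0.21473448  154.05518507] [ -6.1  13.3  42.1  96.5  -9.2  73.9 101.9]
pin 0.88 [300.1, 171.1, 330.1, 212.6]
block 0.9 [278.9, 142.9, 348.0, 216.1]
[313.37248165 198.13654744]
[313.33829553 182.94709094]
[ 0.4956982  -0.30634811  0.1       ] [ 0.50011086 -0.31791797  0.1       ]
233 138
```

View pics/c4.png

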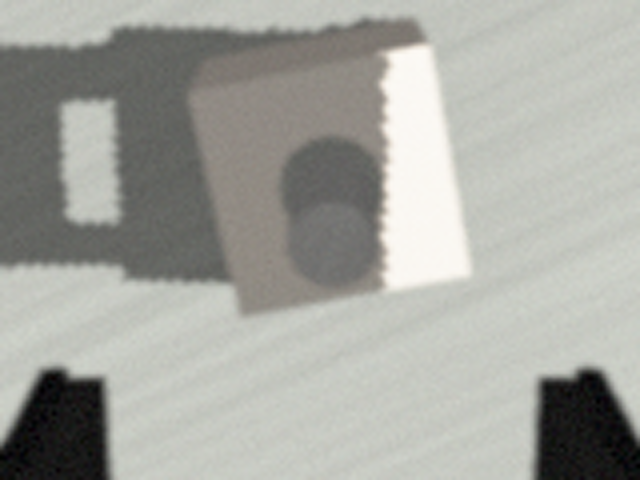

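The knob top is at crop (334,243), full image (316.5,198.8), so about 3 mm from my estimate. I'll shift by that much and go down.

>>> send_rows(
  plan=[
    [60, -2, 3, 30, 0, 0, 0],
    [60, 0, 0, 30, 0, 0, 0],
    [60, 0, 0, 30, 0, 0, 0],
    [60, 0, 0, 25, 0, 0, 0],
    [60, 0, 0, 15, 0, 0, 0],
    [60, 0, 0, 5, 0, 0, 0],
    [60, 0, 0, 0, 0, 0, 0],
    [5, 0, 0, 0, 0, 0, 0],
    [5, 0, 0, 0, 0, 0, 0],
    [5, 0, 0, 0, 0, 0, 0],
    [5, 0, 0, 0, 0, 0, 0],
    [5, 0, 0, 0, 0, 0, 0],
  ],
  grip_force=50,
)

```text
time_s: 8.8
tool_pos: [0.4946, -0.3125, 0.0613]
tool_rot: [180.0, 0.0, 154.2]
force: [0.2, 0.0, -0.4]
grip_width: 0.0279
```

>>> send_rows(
  plan=[
    [5, 0, 0, 0, 0, 0, 0],
    [5, 0, 0, 0, 0, 0, 0],
  ],
)

```text
time_s: 9.0
tool_pos: [0.4944, -0.3128, 0.0612]
tool_rot: [-180.0, 0.0, 154.2]
force: [0.2, -0.3, 0.6]
grip_width: 0.0191
```

>>> send_rows(
  plan=[
    [5, 0, 0, -15, 0, 0, 0],
    [5, 0, 0, -25, 0, 0, 0],
    [5, 0, 0, -40, 0, 0, 0],
    [5, 0, 0, -40, 0, 0, 0],
    [5, 0, 0, 0, 0, 0, 0],
  ],
)

```text
time_s: 9.5
tool_pos: [0.4973, -0.3146, 0.1879]
tool_rot: [179.9, 0.6, 154.2]
force: [1.4, -0.3, -0.8]
grip_width: 0.0193
```

>>> send_rows(
  plan=[
    [5, 10, 18, 0, 0, 0, 0],
    [5, 18, 35, 0, 0, 0, 0],
    [5, 18, 35, 0, 0, 0, 0],
    [5, 18, 35, 0, 0, 0, 0],
    [5, 18, 35, 0, 0, 0, 0],
    [5, 18, 35, 0, 0, 0, 0],
    [5, 18, 35, 0, 0, 0, 0],
    [5, 18, 35, 0, 0, 0, 0],
    [5, 18, 35, 0, 0, 0, 0],
    [5, 13.4, 24.4, 0, 0, 0, 0],
    [5, 0, 0, 0, 0, 0, 0],
    [5, 0, 0, 0, 0, 0, 0],
  ],
)

```text
time_s: 10.7
tool_pos: [0.4834, 0.0509, 0.1809]
tool_rot: [-180.0, -0.0, 154.3]
force: [0.6, -0.5, -1.1]
grip_width: 0.0187
```

Run:
```python
from h import *
o=env.get_obs();p=o["tool_pos"];print(p,o["tool_rot"],o["force"],o["grip_width"])
w=snap("wrist","w5"); c=env.get_calibration("wrist"); s=snap("side","s5")
tip=p-[0,0,.0562]
print("wrist tip",proj("wrist",tip,c),"hole",proj("wrist",S(.14,.07),c)); print("side tip",proj("side",tip),"hole",proj("side",S(.14,.07)))
u,v=proj("wrist",tip,c).astype(int); x=min(max(u-80,0),480);y=min(max(v-90,0),280)
a,b=proj("side",tip).astype(int); x2=a-40;y2=b-30; print(x,y,x2,y2)
cv2.imwrite("pics/c5.png",np.hstack([cv2.resize(w[y:y+120,x:x+160,::-1],(400,300),interpolation=cv2.INTER_CUBIC),cv2.resize(s[y2:y2+60,x2:x2+80,::-1],(400,300),interpolation=cv2.INTER_CUBIC)]))
```

```text
[0.48335886 0.05087235 0.18093464] [-1.79954270e+02 -2.86848521e-02  1.54311253e+02] [ 0.60500081 -0.51322888 -1.11805442] 0.018723359531755798
wrist tip [314.82820535 210.92071913] hole [314.92212418 192.6528909 ]
side tip [305.35409036 209.35351184] hole [306.7648742 223.7832491]
234 120 265 179
```

View pics/c5.png

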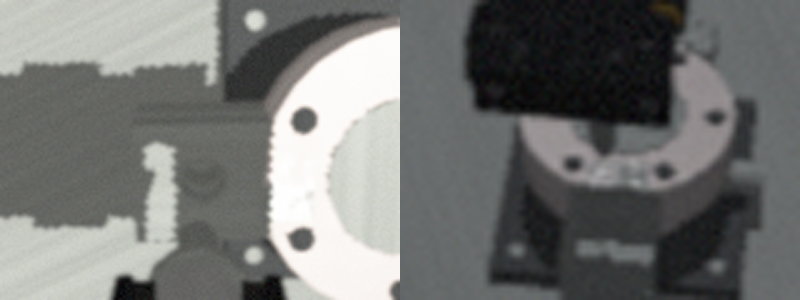

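The wrist view shows the hole at (315.2,192), as predicted, and the collar and tip line up in column at about 314. I'll correct by about 2 mm, go down to just above the lid and look again.

>>> send_rows(
  plan=[
    [5, -2.5, 0.7, 15, 0, 0, 0],
    [5, 0, 0, 15, 0, 0, 0],
    [5, 0, 0, 11, 0, 0, 0],
    [5, 0, 0, 4, 0, 0, 0],
    [5, 0, 0, 0, 0, 0, 0],
    [5, 0, 0, 0, 0, 0, 0],
  ],
)

```text
time_s: 11.4
tool_pos: [0.4868, 0.05, 0.1366]
tool_rot: [180.0, 0.0, 154.2]
force: [-0.7, -0.9, -1.4]
grip_width: 0.0186
```

Run:
```python
from h import *
o=env.get_obs();p=o["tool_pos"];print(p,o["tool_rot"],o["force"],o["grip_width"])
w=snap("wrist","w6"); c=env.get_calibration("wrist"); s=snap("side","s6")
tip=p-[0,0,.0562]
print("wrist tip",proj("wrist",tip,c),"collar",proj("wrist",tip+[0,0,.05],c),"hole",proj("wrist",S(.14,.07),c)); print("side tip",proj("side",tip),"hole",proj("side",S(.14,.07)))
x,y=280,160; x2,y2=285,195
g=cv2.convertScaleAbs(w[y:y+60,x:x+80,::-1],alpha=1.8)
cv2.imwrite("pics/c6.png",np.hstack([cv2.resize(g,(400,300),interpolation=cv2.INTER_CUBIC),cv2.resize(s[y2:y2+48,x2:x2+64,::-1],(400,300),interpolation=cv2.INTER_CUBIC)]))
```

```text
[0.48682888 0.04997936 0.13657743] [1.79969085e+02 3.77423786e-02 1.54197992e+02] [-0.66568544 -0.93887703 -1.35249381] 0.018561989357275516
wrist tip [313.28604829 211.5670239 ] collar [313.37135862 241.41143419] hole [312.75399167 205.72766321]
side tip [307.11662427 221.0586685 ] hole [306.7648742 223.7832491]
```

View pics/c6.png

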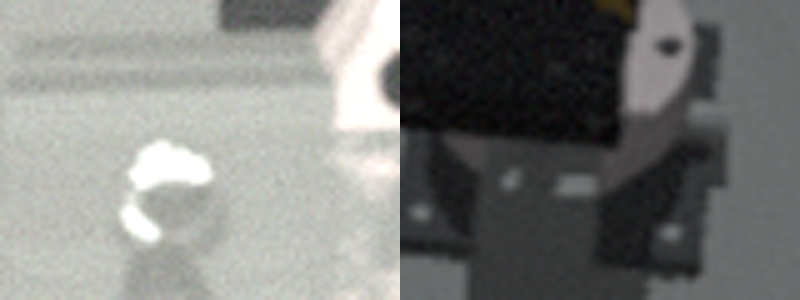

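Sunlit patches confuse the hole's outline here, around wrist (315,206). One enlarged, contrast-stretched view of the saved picture should settle it.

Run:
```python
from h import *
w=cv2.imread("pics/w6.png",0); x,y=290,175
g=w[y:y+60,x:x+60]; g=np.clip((g.astype(float)-60)*255/110,0,255).astype(np.uint8)
g=cv2.resize(g,(600,600),interpolation=cv2.INTER_NEAREST); g=cv2.cvtColor(g,cv2.COLOR_GRAY2BGR)
c=env.get_calibration("wrist"); p=env.get_obs()["tool_pos"]
def ring(q,r,col):
    a=np.linspace(0,2*np.pi,40); pts=np.array([proj("wrist",np.array(q)+[r*np.cos(t),r*np.sin(t),0],c) for t in a])
    cv2.polylines(g,[((pts-[x,y]+.5)*10).astype(int)],True,col,1)
ring(S(.14,.07),.00775,(0,0,255)); ring(p-[0,0,.0562],.002,(0,255,0)); ring(p-[0,0,.0462],.006,(0,255,0)); ring(p-[0,0,.0112],.013,(255,0,0)); ring(S(.14,.05),.00725,(0,255,255))
cv2.imwrite("pics/c7.png",g)
```

```text
(no output)
```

View pics/c7.png

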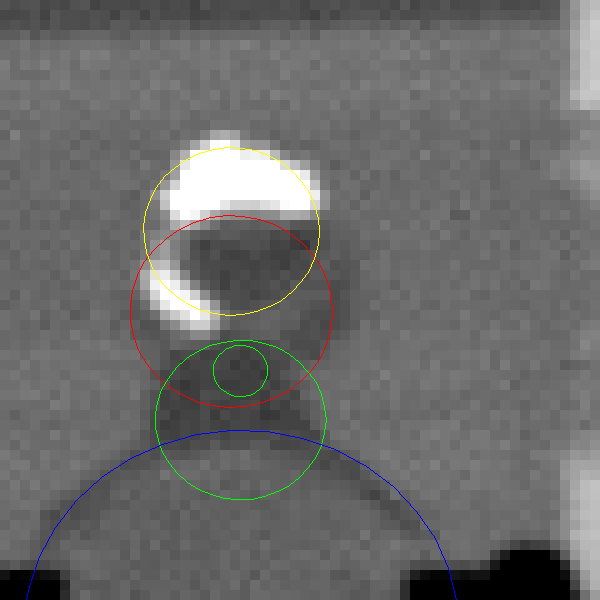

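The red ring (my hole estimate) and the lower edge of the sunlit patch agree roughly. The edges suggest the hole is 1 to 4 mm further along tool +x. I'll shift +3 mm, well inside the tapered tip's capture range, and lower slowly while watching the forces.

>>> send_rows(
  plan=[
    [5, 3, 0.3, 4, 0, 0, 0],
    [5, 0, 0, 4, 0, 0, 0],
    [5, 0, 0, 4, 0, 0, 0],
    [5, 0, 0, 3, 0, 0, 0],
    [5, 0, 0, 0, 0, 0, 0],
  ],
)

```text
time_s: 12.0
tool_pos: [0.4834, 0.0517, 0.1204]
tool_rot: [-180.0, -0.0, 154.2]
force: [0.3, 0.1, -1.3]
grip_width: 0.0189
```

>>> send_rows(
  plan=[
    [5, 0, 0, 2, 0, 0, 0],
    [5, 0, 0, 2, 0, 0, 0],
    [5, 0, 0, 0, 0, 0, 0],
  ],
)

```text
time_s: 12.3
tool_pos: [0.484, 0.0518, 0.1169]
tool_rot: [180.0, 0.0, 154.2]
force: [-0.2, 0.7, -0.9]
grip_width: 0.0192
```

The tip is at about z = 0.061, below the lid's top, with no contact force, so it is in the hole. Continuing down.

>>> send_rows(
  plan=[
    [5, 0, 0, 2.5, 0, 0, 0],
    [5, 0, 0, 2.5, 0, 0, 0],
    [5, 0, 0, 2, 0, 0, 0],
    [5, 0, 0, 0, 0, 0, 0],
  ],
)

```text
time_s: 12.7
tool_pos: [0.484, 0.0518, 0.1098]
tool_rot: [180.0, 0.0, 154.2]
force: [1.2, 1.0, -1.1]
grip_width: 0.0189
```

>>> send_rows(
  plan=[
    [5, 0, 0, 2, 0, 0, 0],
    [5, 0, 0, 2, 0, 0, 0],
    [5, 0, 0, 2, 0, 0, 0],
    [5, 0, 0, 0, 0, 0, 0],
  ],
)

```text
time_s: 13.1
tool_pos: [0.4838, 0.0518, 0.1038]
tool_rot: [180.0, 0.0, 154.2]
force: [2.2, -0.1, -1.5]
grip_width: 0.0189
```

>>> send_rows(
  plan=[
    [5, -1.2, 0, 1, 0, 0, 0],
    [5, 0, 0, 2, 0, 0, 0],
    [5, 0, 0, 2, 0, 0, 0],
    [5, 0, 0, 0, 0, 0, 0],
  ],
)

```text
time_s: 13.5
tool_pos: [0.4846, 0.0513, 0.0986]
tool_rot: [-180.0, -0.0, 154.2]
force: [-0.2, 1.5, -2.2]
grip_width: 0.0188
```

>>> send_rows(
  plan=[
    [5, 0, 0, 2, 0, 0, 0],
    [5, 0, 0, 2, 0, 0, 0],
    [5, 0, 0, 0, 0, 0, 0],
  ],
)

```text
time_s: 13.8
tool_pos: [0.4851, 0.0511, 0.0949]
tool_rot: [180.0, 0.0, 154.2]
force: [1.5, -0.2, -1.8]
grip_width: 0.0187
```

The tip is at z of about 0.039, inside the base hole, with low forces. Carrying on to the collar's contact.

>>> send_rows(
  plan=[
    [5, 0, 0, 2, 0, 0, 0],
    [5, 0, 0, 2, 0, 0, 0],
    [5, 0, 0, 2, 0, 0, 0],
    [5, 0, 0, 0, 0, 0, 0],
  ],
)

```text
time_s: 14.2
tool_pos: [0.4851, 0.0511, 0.0889]
tool_rot: [180.0, 0.0, 154.2]
force: [1.5, -0.7, -2.5]
grip_width: 0.0191
```

>>> send_rows(
  plan=[
    [5, 0, 0, 2, 0, 0, 0],
    [5, 0, 0, 2, 0, 0, 0],
    [5, 0, 0, 2, 0, 0, 0],
    [5, 0, 0, 0, 0, 0, 0],
  ],
  grip_force=60,
)

```text
time_s: 14.6
tool_pos: [0.4852, 0.0512, 0.0829]
tool_rot: [180.0, 0.0, 154.2]
force: [3.2, 0.3, -2.8]
grip_width: 0.0189
```

>>> send_rows(
  plan=[
    [5, 0, 0, 2, 0, 0, 0],
    [5, 0, 0, 2, 0, 0, 0],
    [5, 0, 0, 0, 0, 0, 0],
  ],
)

```text
time_s: 14.9
tool_pos: [0.4852, 0.051, 0.0793]
tool_rot: [180.0, 0.0, 154.2]
force: [2.4, -1.7, 3.3]
grip_width: 0.019
```

>>> send_rows(
  plan=[
    [5, -0.4, 0, 2, 0, 0, 0],
    [5, 0, 0, 2, 0, 0, 0],
    [5, 0, 0, 1, 0, 0, 0],
    [5, 0, 0, 0, 0, 0, 0],
    [5, 0, 0, 0, 0, 0, 0],
  ],
)

```text
time_s: 15.4
tool_pos: [0.4853, 0.0505, 0.0747]
tool_rot: [-180.0, -0.0, 154.2]
force: [-0.9, -2.4, 7.4]
grip_width: 0.0189
```

>>> send_rows(
  plan=[
    [5, 0, 0, 1, 0, 0, 0],
    [5, 0, 0, 0, 0, 0, 0],
    [5, 0, 0, 0, 0, 0, 0],
  ],
)

```text
time_s: 15.7
tool_pos: [0.4853, 0.0504, 0.0738]
tool_rot: [-180.0, -0.0, 154.2]
force: [-1.1, -3.3, 8.1]
grip_width: 0.0187
```

>>> send_rows(
  plan=[
    [5, 0, 0, 1, 0, 0, 0],
    [5, 0, 0, 1, 0, 0, 0],
    [5, 0, 0, 0, 0, 0, 0],
    [5, 0, 0, 0, 0, 0, 0],
  ],
)

```text
time_s: 16.1
tool_pos: [0.4853, 0.0502, 0.0718]
tool_rot: [-180.0, 0.0, 154.2]
force: [-1.2, -3.7, 7.8]
grip_width: 0.0186
```

>>> send_rows(
  plan=[
    [5, 0, 0, 1, 0, 0, 0],
    [5, 0, 0, 0, 0, 0, 0],
    [5, 0, 0, 0, 0, 0, 0],
  ],
)

```text
time_s: 16.4
tool_pos: [0.4854, 0.0501, 0.071]
tool_rot: [-180.0, 0.0, 154.2]
force: [-1.6, -4.6, 10.1]
grip_width: 0.0187
```

>>> send_rows(
  plan=[
    [5, 0, 0, 1, 0, 0, 0],
    [5, 0, 0, 0, 0, 0, 0],
    [5, 0, 0, 0, 0, 0, 0],
  ],
)

```text
time_s: 16.7
tool_pos: [0.4854, 0.0501, 0.0702]
tool_rot: [-180.0, 0.0, 154.2]
force: [-2.0, -3.7, 10.6]
grip_width: 0.0189
```

>>> send_rows(
  plan=[
    [5, 0, 0, 1, 0, 0, 0],
    [5, 0, 0, 0, 0, 0, 0],
    [5, 0, 0, 0, 0, 0, 0],
  ],
)

```text
time_s: 17.0
tool_pos: [0.4855, 0.05, 0.0695]
tool_rot: [-180.0, 0.0, 154.2]
force: [-2.8, -4.6, 12.9]
grip_width: 0.0189
```

Run:
```python
from h import *
o=env.get_obs();p=o["tool_pos"];print(p,o["force"],o["wrist_torque"])
w=snap("wrist","w8"); s=snap("side","s8"); c=env.get_calibration("wrist")
u,v=proj("wrist",p,c).astype(int); print(u,v)
cv2.imwrite("pics/c8.png",np.hstack([cv2.resize(w[100:300,200:440,::-1],(480,400),interpolation=cv2.INTER_CUBIC),cv2.resize(s[170:260,270:342,::-1],(320,400),interpolation=cv2.INTER_CUBIC)]))
```

```text
[0.48547167 0.05001173 0.069495  ] [-2.76889919 -4.55064288 12.91812812] [-0.9945032   0.54426261  0.02142496]
313 246
```

View pics/c8.png

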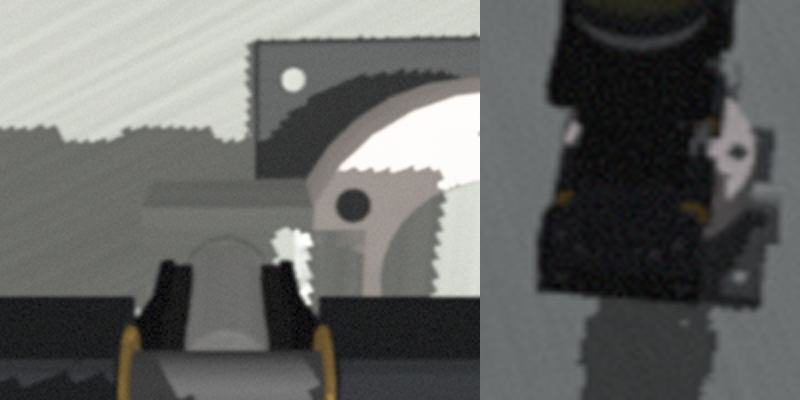

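The collar (arc at (225,240)) is down on the lid tab with the fingers around the knob. The side force is about 5 N along the jaws. I'll relieve that and keep pressing until the force stiffens.

>>> send_rows(
  plan=[
    [5, 0, -0.7, 0, 0, 0, 0],
    [5, 0, 0, 1, 0, 0, 0],
    [5, 0, 0, 0, 0, 0, 0],
    [5, 0, 0, 0, 0, 0, 0],
  ],
)

```text
time_s: 17.5
tool_pos: [0.4855, 0.0499, 0.0688]
tool_rot: [180.0, 0.0, 154.2]
force: [-2.9, -4.2, 14.5]
grip_width: 0.0186
```

>>> send_rows(
  plan=[
    [5, 0, 0, 1, 0, 0, 0],
    [5, 0, 0, 0, 0, 0, 0],
    [5, 0, 0, 0, 0, 0, 0],
  ],
)

```text
time_s: 17.8
tool_pos: [0.4856, 0.0498, 0.0681]
tool_rot: [180.0, 0.0, 154.2]
force: [-2.4, -4.5, 16.8]
grip_width: 0.0187
```

>>> send_rows(
  plan=[
    [5, 0, -0.5, 1, 0, 0, 0],
    [5, 0, 0, 1, 0, 0, 0],
    [5, 0, 0, 0, 0, 0, 0],
    [5, 0, 0, 0, 0, 0, 0],
  ],
)

```text
time_s: 18.2
tool_pos: [0.4859, 0.0496, 0.0668]
tool_rot: [179.9, 0.1, 154.2]
force: [-3.5, -4.6, 20.0]
grip_width: 0.0189
```

>>> send_rows(
  plan=[
    [5, 0, 0, 1, 0, 0, 0],
    [5, 0, 0, 0, 0, 0, 0],
    [5, 0, 0, 0, 0, 0, 0],
  ],
)

```text
time_s: 18.5
tool_pos: [0.4861, 0.0494, 0.066]
tool_rot: [179.9, 0.1, 154.2]
force: [-4.4, -5.6, 22.4]
grip_width: 0.0189
```

>>> send_rows(
  plan=[
    [5, 0, 0, 0, 0, 0, 0],
    [5, 0, 0, 0, 0, 0, 0],
    [5, 0, 0, 0, 0, 0, 0],
    [5, 0, 0, 0, 0, 0, 0],
    [5, 0, 0, 0, 0, 0, 0],
    [5, 0, 0, 0, 0, 0, 0],
  ],
)

```text
time_s: 19.1
tool_pos: [0.4861, 0.0495, 0.0661]
tool_rot: [179.9, 0.1, 154.2]
force: [-3.1, -4.2, 21.7]
grip_width: 0.0187
```

Run:
```python
from h import *
o=env.get_obs();p=o["tool_pos"];print(p,o["tool_rot"],o["force"])
w=snap("wrist","w9"); c=env.get_calibration("wrist")
def ring(g,q,r,col,x,y,k):
    a=np.linspace(0,2*np.pi,60); pts=np.array([proj("wrist",np.array(q)+[r*np.cos(t),r*np.sin(t),0],c) for t in a])
    cv2.polylines(g,[((pts-[x,y]+.5)*k).astype(int)],True,col,1)
x,y,k=265,150,7
g=cv2.convertScaleAbs(w[y:y+85,x:x+110,::-1],alpha=1.6); g=cv2.resize(g,None,fx=k,fy=k,interpolation=cv2.INTER_CUBIC)
q=np.r_[p[:2],0]
ring(g,q+[0,0,.069],.013,(0,0,255),x,y,k)   # collar top if shut
ring(g,q+[0,0,.114],.010,(0,255,0),x,y,k)   # knob top if shut
ring(g,q+[0,0,.075],.013,(0,255,255),x,y,k) # collar top if ajar
for z,col in((.064,(0,0,255)),(.07,(0,255,255))):
    X=np.array([.9006,-.4347]); pts=[proj("wrist",np.r_[S(s,z)[:2]+X*e*.022,z],c) for s,e in((.125,-1),(.165,-1),(.165,1))]
    cv2.polylines(g,[((np.array(pts)-[x,y]+.5)*k).astype(int)],False,col,1)
cv2.imwrite("pics/c9.png",g)
```

```text
[0.48605225 0.04945865 0.06606071] [1.79908928e+02 7.63070345e-02 1.54185714e+02] [-3.07372785 -4.22218338 21.67337652]
```

View pics/c9.png

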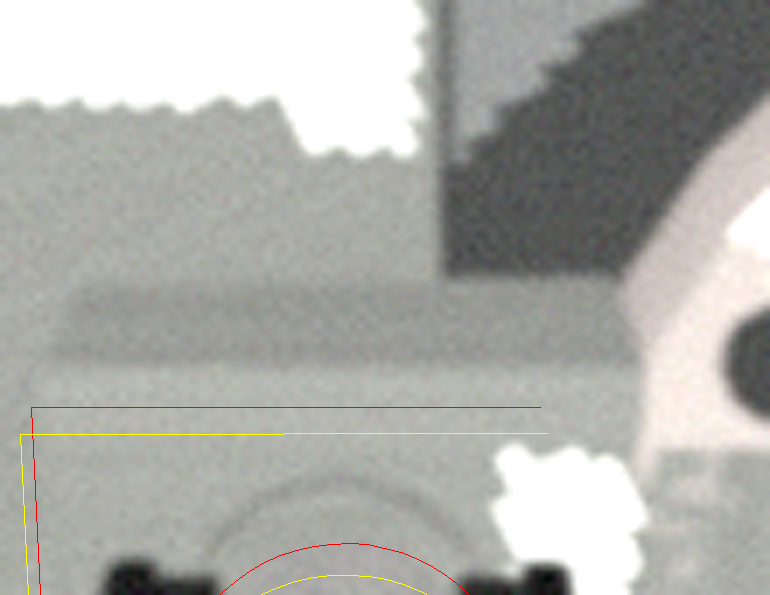

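Run:
```python
from h import *
c=env.get_calibration("wrist")
for z in (.07,.064,.056,.05,.03): print(z,[proj("wrist",np.r_[S(s,z)[:2]+np.array([-.9006,.4347])*.022,z],c).round(1).tolist() for s in (.14,.165)])
for n,y0,y1 in (("w6",158,185),("w8",160,225),("w9",180,222)):
    w=cv2.imread(f"pics/{n}.png",0).astype(float); print(n,y0,w[y0:y1,285:312].mean(1).round().astype(int).tolist())
```

```text
0.07 [[314.5, 211.5], [267.5, 211.6]]
0.064 [[314.4, 207.7], [268.9, 207.8]]
0.056 [[314.4, 203.0], [270.8, 203.1]]
0.05 [[314.3, 199.7], [272.1, 199.8]]
0.03 [[314.2, 190.1], [275.8, 190.2]]
w6 158 [104, 103, 104, 103, 103, 103, 103, 103, 100, 95, 93, 92, 94, 97, 102, 102, 96, 93, 92, 95, 102, 108, 110, 110, 109, 111, 110]
w8 160 [211, 210, 202, 181, 153, 135, 128, 126, 122, 115, 110, 108, 107, 107, 107, 107, 107, 107, 107, 107, 107, 107, 107, 107, 107, 106, 107, 106, 107, 104, 101, 96, 95, 96, 96, 97, 98, 97, 98, 96, 95, 94, 96, 102, 109, 113, 115, 114, 113, 113, 113, 113, 114, 113, 112, 110, 109, 107, 107, 106, 106, 108, 107, 106, 105]
w9 180 [107, 107, 107, 107, 107, 106, 107, 106, 106, 104, 101, 98, 96, 95, 95, 96, 97, 98, 97, 96, 95, 98, 105, 111, 114, 114, 113, 112, 113, 113, 113, 113, 111, 110, 110, 108, 109, 109, 108, 106, 105, 107]
```

Over the last 3.4 mm the visible side of the tab stack shrank from about 13 to 11.6 px, so the lid was still moving. The light gap strip seen earlier is now nearly gone. I'll relieve the side load (about 5 N along tool -y), press on until it stiffens, and remeasure.

>>> send_rows(
  plan=[
    [5, 0, -1.5, 0, 0, 0, 0],
    [5, 0, 0, 0, 0, 0, 0],
    [5, 0, 0, 0, 0, 0, 0],
  ],
)

```text
time_s: 19.45
tool_pos: [0.4859, 0.0494, 0.0661]
tool_rot: [179.8, 0.1, 154.2]
force: [-2.8, -2.1, 20.3]
grip_width: 0.0189
```

>>> send_rows(
  plan=[
    [5, 0, 0, 1, 0, 0, 0],
    [5, 0, 0, 1, 0, 0, 0],
    [5, 0, 0, 0, 0, 0, 0],
    [5, 0, 0, 0, 0, 0, 0],
  ],
)

```text
time_s: 19.85
tool_pos: [0.4864, 0.0491, 0.0649]
tool_rot: [179.8, 0.1, 154.2]
force: [-4.1, -1.5, 25.3]
grip_width: 0.0186
```

```bash
cat > prof.py <<'E'
from h import *
import sys
o=env.get_obs(); print(o["tool_pos"],o["force"],o["wrist_torque"])
w=snap("wrist",sys.argv[1])[:,:,1].astype(float); c=env.get_calibration("wrist")
print(w[182:212,285:312].mean(1).round().astype(int).tolist())
print([proj("wrist",np.r_[S(.14,z)[:2]+np.array([-.9006,.4347])*.022,z],c).round(1)[1] for z in(.07,.064,.05,.03)])
E
python3 prof.py w10
```

```text
[0.48636719 0.04914855 0.06485399] [-4.09583657 -1.48518796 25.3396308 ] [-0.35651178  0.90566324  0.04208791]
[109, 108, 108, 108, 109, 107, 108, 107, 102, 99, 97, 97, 97, 98, 98, 97, 97, 96, 98, 104, 111, 115, 116, 115, 113, 114, 115, 114, 114, 114]
[np.float64(211.6), np.float64(207.7), np.float64(199.7), np.float64(190.0)]
```

Run:
```python
from h import *
o=env.get_obs(); c=env.get_calibration("wrist"); 
def TT(p,rpy):
    T=np.eye(4);T[:3,:3]=R.from_euler("xyz",rpy,degrees=True).as_matrix();T[:3,3]=p;return T
E0=np.linalg.inv(TT(o["tool_pos"],o["tool_rot"]))@np.array(c["extrinsics"]); print(E0.round(4).tolist())
X=np.array([-.9006,.4347])
poses={"w6":([.48683,.04998,.13658],[179.97,.04,154.198]),"w8":([.48547,.05001,.0695],[-180,0,154.2]),"w9":([.48605,.04946,.06606],[179.91,.08,154.19]),"w10":(o["tool_pos"],o["tool_rot"]),"w3":([.49899,.07758,.2149],[179.87,.09,154.25])}
for n,(p,r) in poses.items():
    d=dict(c); d["extrinsics"]=TT(p,r)@E0
    print(n,{z:float(proj("wrist",np.r_[S(.147,z)[:2]+X*.022,z],d)[1].round(1)) for z in(.07,.067,.064,.056,.053,.05,.03)})
w=cv2.imread("pics/w3.png",0).astype(float); print(150,w[150:175,265:280].mean(1).round().astype(int).tolist())
for n,a in (("w6",(160,182)),("w8",(186,210)),("w9",(186,210)),("w10",(186,210))):
    w=cv2.imread(f"pics/{n}.png",0).astype(float); print(n,a[0],w[a[0]:a[1],285:305].mean(1).round(1).tolist())
```

```text
[[-0.0003, -0.9552, -0.2961, 0.081], [1.0, -0.0001, -0.0007, -0.0002], [0.0007, -0.2961, 0.9552, -0.1624], [0.0, 0.0, 0.0, 1.0]]
w6 {0.07: 177.9, 0.067: 176.9, 0.064: 176.0, 0.056: 173.5, 0.053: 172.6, 0.05: 171.8, 0.03: 166.5}
w8 {0.07: 210.6, 0.067: 208.7, 0.064: 206.9, 0.056: 202.4, 0.053: 200.7, 0.05: 199.2, 0.03: 189.8}
w9 {0.07: 211.5, 0.067: 209.6, 0.064: 207.7, 0.056: 203.0, 0.053: 201.4, 0.05: 199.7, 0.03: 190.1}
w10 {0.07: 211.6, 0.067: 209.7, 0.064: 207.8, 0.056: 203.0, 0.053: 201.3, 0.05: 199.7, 0.03: 190.0}
w3 {0.07: 159.1, 0.067: 158.5, 0.064: 157.9, 0.056: 156.5, 0.053: 155.9, 0.05: 155.4, 0.03: 152.1}
150 [100, 99, 96, 91, 89, 94, 96, 93, 92, 98, 105, 107, 105, 106, 106, 105, 103, 103, 101, 103, 103, 103, 102, 100, 100]
w6 160 [104.0, 103.2, 103.4, 103.4, 103.2, 102.8, 100.6, 95.7, 92.7, 92.2, 93.8, 96.8, 102.0, 101.3, 97.2, 93.6, 92.6, 94.8, 100.8, 107.7, 110.4, 110.3]
w8 186 [107.5, 106.8, 106.6, 104.4, 101.6, 96.6, 95.6, 95.5, 95.6, 97.6, 97.6, 97.5, 97.4, 95.8, 95.0, 94.2, 95.8, 102.4, 108.6, 113.0, 114.8, 113.6, 113.0, 112.6]
w9 186 [107.0, 105.8, 106.0, 105.0, 101.2, 98.2, 96.0, 94.7, 95.0, 96.5, 97.6, 98.2, 97.4, 96.1, 95.2, 98.3, 105.4, 111.7, 113.6, 113.8, 113.0, 111.7, 112.8, 112.8]
w10 186 [107.1, 106.1, 106.8, 105.9, 101.1, 97.5, 96.0, 96.2, 96.4, 96.7, 96.5, 96.2, 95.6, 94.6, 97.0, 102.6, 109.5, 113.4, 114.6, 113.4, 111.9, 112.4, 113.0, 113.2]
```

Run:
```python
from h import *
E0=np.array([[-0.0003,-0.9552,-0.2961,0.081],[1,-0.0001,-0.0007,-0.0002],[0.0007,-0.2961,0.9552,-0.1624],[0,0,0,1]])
c=env.get_calibration("wrist")
def cal(p,r):
    T=np.eye(4);T[:3,:3]=R.from_euler("xyz",r,degrees=True).as_matrix();T[:3,3]=p;d=dict(c);d["extrinsics"]=T@E0;return d
P={"w5":([.48336,.05087,.18093],[180,0,154.31]),"w6":([.48683,.04998,.13658],[179.97,.04,154.198]),"w8":([.48547,.05001,.0695],[-180,0,154.2]),"w9":([.48605,.04946,.06606],[179.91,.08,154.19]),"w10":([.48637,.04915,.06485],[179.8,.1,154.2])}
def blob(n,u,v,dark=False,h=9):
    w=cv2.imread(f"pics/{n}.png",0).astype(float); u,v=int(u),int(v); a=w[v-h:v+h+1,u-h:u+h+1]; 
    b=(np.median(a)-a if dark else a-np.median(a)); b=np.clip(b-.5*b.max(),0,None); V,U_=np.indices(b.shape); return (u-h+(U_*b).sum()/b.sum()).round(2),(v-h+(V*b).sum()/b.sum()).round(2)
f5=blob("w5",336,127); q=ray("wrist",*f5,.01,cal(*P["w5"])); 
l5=blob("w5",234+305/2.5,120+120/2.5,True,7); ql=ray("wrist",*l5,.067,cal(*P["w5"])); print(f5,q,l5,ql, "lid bolt s",((H-ql[:2])@U))
for n in("w6","w8","w9","w10"):
    e=proj("wrist",q,cal(*P[n])); print(n,"foot pred",e.round(1),"seen",blob(n,*e))
    for dz in(0,-.003,-.006): 
        e=proj("wrist",ql+[0,0,dz],cal(*P[n])); print("   lidbolt",dz,e.round(1),end="")
    print(blob(n,*e,True,10))
```

```text
(np.float64(335.52), np.float64(127.76)) [0.44836806 0.09302971 0.01      ] (np.float64(355.17), np.float64(167.71)) [0.48117964 0.09305131 0.067     ] lid bolt s 0.10327534866121812
w6 foot pred [338.  128.3] seen (np.float64(337.93), np.float64(128.24))
   lidbolt 0 [361.8 175.7]   lidbolt -0.003 [361.2 174.7]   lidbolt -0.006 [360.6 173.8](np.float64(361.45), np.float64(175.62))
w8 foot pred [346.  139.6] seen (np.float64(346.04), np.float64(139.39))
   lidbolt 0 [380.6 207.1]   lidbolt -0.003 [379.5 205.3]   lidbolt -0.006 [378.4 203.6](np.float64(376.05), np.float64(202.39))
w9 foot pred [346.8 139.1] seen (np.float64(346.74), np.float64(138.82))
   lidbolt 0 [382.4 207.9]   lidbolt -0.003 [381.2 206. ]   lidbolt -0.006 [380.1 204.3](np.float64(376.49), np.float64(201.49))
w10 foot pred [347.  138.6] seen (np.float64(347.05), np.float64(138.27))
   lidbolt 0 [383.2 207.9]   lidbolt -0.003 [382. 206.]   lidbolt -0.006 [380.8 204.2](np.float64(376.7), np.float64(200.98))
```

The camera model is exact: the foot hole is predicted to 0.3 px. The pin has not slipped in the grip. The lid top now reads about z = 0.053, so I have pushed well past the nominal shut height of 0.064, which was reached at TCP of about 0.0747 and 8 N, into a yielding stop. I'll ease back to a firm but moderate press.

>>> send_rows(
  plan=[
    [5, 0, 0.5, -2, 0, 0, 0],
    [5, 0, 0.5, -2, 0, 0, 0],
    [5, 0, 0, -1.5, 0, 0, 0],
    [5, 0, 0, 0, 0, 0, 0],
    [5, 0, 0, 0, 0, 0, 0],
  ],
)

```text
time_s: 20.4
tool_pos: [0.4855, 0.0498, 0.0685]
tool_rot: [179.9, 0.0, 154.2]
force: [-2.4, -2.1, 15.0]
grip_width: 0.0189
```

```bash
python3 prof.py w11
```

```text
[0.48545549 0.04981192 0.0685379 ] [-2.43465481 -2.08742324 14.97527928] [-0.34552673  0.46209948  0.03842312]
[108, 109, 108, 107, 108, 107, 107, 107, 103, 99, 97, 96, 96, 98, 99, 99, 99, 97, 97, 96, 98, 105, 112, 116, 116, 115, 114, 114, 114, 114]
[np.float64(211.1), np.float64(207.4), np.float64(199.5), np.float64(190.1)]
```

>>> send_rows(
  plan=[
    [5, 0, 0, -1.5, 0, 0, 0],
    [5, 0, 0, -1, 0, 0, 0],
    [5, 0, 0, 0, 0, 0, 0],
    [5, 0, 0, 0, 0, 0, 0],
    [5, 0, 0, 0, 0, 0, 0],
  ],
)

```text
time_s: 20.95
tool_pos: [0.4853, 0.05, 0.0702]
tool_rot: [179.9, 0.0, 154.2]
force: [0.7, -1.6, 9.5]
grip_width: 0.0189
```

```bash
python3 prof.py w12
```

```text
[0.48526417 0.04998889 0.07022054] [ 0.69914308 -1.5523084   9.48619935] [-0.20841993 -0.0721026  -0.00666532]
[107, 109, 108, 108, 107, 107, 108, 105, 101, 97, 97, 96, 97, 97, 99, 98, 98, 97, 97, 96, 96, 102, 109, 114, 116, 115, 114, 113, 114, 114]
[np.float64(210.4), np.float64(206.8), np.float64(199.1), np.float64(189.7)]
```

>>> send_rows(
  plan=[
    [5, 0, 0, 1, 0, 0, 0],
    [5, 0, 0, 0.5, 0, 0, 0],
    [5, 0, 0, 0, 0, 0, 0],
    [5, 0, 0, 0, 0, 0, 0],
    [5, 0, 0, 0, 0, 0, 0],
    [5, 0, 0, 0, 0, 0, 0],
    [5, 0, 0, 0, 0, 0, 0],
    [5, 0, 0, 0, 0, 0, 0],
  ],
)

```text
time_s: 21.8
tool_pos: [0.4854, 0.0498, 0.0694]
tool_rot: [179.9, 0.0, 154.2]
force: [-1.4, -2.9, 14.2]
grip_width: 0.0185
```

```bash
python3 - <<'E'
from h import *
o=env.get_obs(); print(o["tool_pos"],o["force"],o["grip_width"]); s=snap("side","s12"); a=cv2.imread("pics/side0.png")[:,:,::-1]
for n,(l,t,r,b) in {"bottle":(345,114,386,176),"dish":(398,233,452,286),"fitting":(213,104,280,156)}.items():
    print(n,np.abs(s[t:b,l:r].astype(int)-a[t:b,l:r]).mean().round(2))
E
python3 prof.py w13
```

```text
[0.48544772 0.04983982 0.06939536] [-1.3616566  -2.88117494 14.2078227 ] 0.018543444622832632
bottle 7.53
dish 8.11
fitting 8.74
[0.48544108 0.04986757 0.06941474] [-1.30165868 -1.51196141 14.41202024] [-0.34891116  0.34238464  0.02918245]
[107, 108, 108, 108, 107, 107, 108, 105, 101, 98, 97, 96, 96, 97, 99, 98, 98, 98, 97, 95, 97, 103, 111, 115, 116, 115, 113, 114, 114, 115]
[np.float64(210.6), np.float64(206.9), np.float64(199.2), np.float64(189.8)]
```

```bash
python3 -c "
from cell import env
print(env.sign_off()); o=env.get_obs(); print(o['time_s'],o['tool_pos'],o['force'])"
```

```text
the job is handed in; nothing more can be done
None
the job is handed in; nothing more can be done
```

I swung the white holder's lid down onto its seal. I then took the pin from its block and pushed it through the lid and base holes until its collar pressed the lid shut. I handed in at about 22 s, with the gripper still holding the pin and pressing down at about 14 N with a 60 N grip.

**Last checks:**
- The force held steady at about 14 N, above the 6–9 N the seal needs, and the grip stayed at 18.5–19 mm on the knob.
- The open gap between the lid tab and the base tab, visible before insertion, was gone in the wrist camera.

**What disagreed:**
- **Lid height:** the wrist images put the lid tab's top at about 57 mm, below the stated shut height of 64 mm. I can't explain the difference.
- **Over-pressing:** I pressed to about 25 N at one point, which took the lid tab's top to about 53 mm. I then eased back, and from 9.5 to 14 N the lid barely moved.
- **Bottle, dish and fitting:** I moved nowhere near them. My before-and-after image check gave similar differences for all three, probably from lighting or noise, so it doesn't prove they stayed put.

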